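Reload the camera lenses into the carrier tray in reverse order

TASK

Move the four camera lenses from their cradles on the aluminium rail into the pockets of the orange carrier tray, one lens to a pocket, in reverse order: the lens that stood at the robot's left end of the rail goes into the pocket at the robot's right end of the tray, and so on along the row. Set each one down gently and leave it standing upright, glass up, on the pocket's floor; do not drop one or tip one over.

Things in the scene. Friction and masses are not known exactly. Their poses are not given: they have to be found in the camera images.
- lens_pancake: the widest and lowest lens: a plain black round cylinder 46 mm in diameter and 36 mm high, small glass in the middle of a dark top; about 90 g, rigid, loose, standing upright with the glass up. Origin: centre of its underside; z up along its axis.
- lens_slim: the thinnest lens: a black round cylinder 28 mm in diameter and 46 mm high with an aluminium band near its foot; about 60 g, rigid, loose, standing upright with the glass up. Origin: centre of its underside; z up along its axis.
- lens_hooded: the square lens: a round dark steel foot 34 mm in diameter (the lowest 14 mm) under a square black hood, 40 x 40 mm from 14 to 53 mm height (hood faces along the body's x and y axes), glass sunk 5 mm inside the hood's rim; about 110 g, rigid, loose, standing upright with the glass up. Origin: centre of its underside; z up along its axis.
- lens_tall: the tallest lens: a black round cylinder 36 mm in diameter and 66 mm high with a rubber ring and a wide glass front on top; about 160 g, rigid, loose, standing upright with the glass up. Origin: centre of its underside; z up along its axis.
- cradle_pancake: grey printed cradle fixed on the rail, 56 x 60 mm, 4 mm thick, in which the pancake lens stands at the start: a ring lip 4 mm high, inside 6 mm wider in diameter than the lens's 46 mm foot, keeps it centred. Origin: centre of its underside, 10 mm above the table; the lens stands 4 mm above the origin. Stays where it is; its place in the row shows the lens's place at the start.
- cradle_slim: grey printed cradle fixed on the rail, 56 x 60 mm, 4 mm thick, in which the slim lens stands at the start: a ring lip 4 mm high, inside 6 mm wider in diameter than the lens's 28 mm foot, keeps it centred. Origin: centre of its underside, 10 mm above the table; the lens stands 4 mm above the origin. Stays where it is; its place in the row shows the lens's place at the start.
- cradle_hooded: grey printed cradle fixed on the rail, 56 x 60 mm, 4 mm thick, in which the hooded lens stands at the start: a ring lip 4 mm high, inside 6 mm wider in diameter than the lens's 34 mm foot, keeps it centred. Origin: centre of its underside, 10 mm above the table; the lens stands 4 mm above the origin. Stays where it is; its place in the row shows the lens's place at the start.
- cradle_tall: grey printed cradle fixed on the rail, 56 x 60 mm, 4 mm thick, in which the tall lens stands at the start: a ring lip 4 mm high, inside 6 mm wider in diameter than the lens's 36 mm foot, keeps it centred. Origin: centre of its underside, 10 mm above the table; the lens stands 4 mm above the origin. Stays where it is; its place in the row shows the lens's place at the start.
- rail: aluminium rail fixed on the table, 58 x 300 mm, 10 mm high, carrying the four cradles in one row along its y axis, 70 mm apart (at y = +105, +35, -35, -105 mm in its frame; which cradle is where varies). Origin: centre of its underside on the table; its y axis points roughly to the robot's left. It may be the nearer or the farther of the two rows.
- tray: orange printed carrier tray fixed on the table, 72 x 282 mm, empty at the start, with four equal square pockets in one row along its y axis, centres at x = 0 and y = +105, +35, -35, -105 mm in its frame (its y axis points roughly to the robot's left). Each pocket is 60 x 60 mm inside; floor 4 mm above the table, walls' top 10 mm above the table. Origin: centre of its underside on the table.
Mind the look-alikes: they are no part of the job. What is shaped like the lens_hooded but green is not meant.

How it is judged:
By the outcome, as a careful person would: the job done as asked, in the order asked, and still so for the second after the job is handed in, with the robot touching nothing.
It also fails if it takes over 112 s, if anything falls off the work surface, if the arm or the gripper's body presses on something with over 40 N, if the wrist force passes 120 N, or if a joint passes its speed limit or range.

ROBOT

A 6-joint arm with a two-finger parallel gripper is mounted at the origin on the work surface. World frame = base frame: x ahead of the robot, y to its left, z up, the work surface at z = 0. Lengths are in m, angles in rad, forces in N, time in s.
With the tool pointing down it reaches from about 0.425 to 0.95 m from the base axis. Payload 14.7 kg.
Tool frame: the origin (TCP) lies between the finger pads; the fingertips stand 11 mm ahead of it and the grasp point (between the pads) lies 8 mm behind it; z points along the fingers, y is the line along which they close (so a half turn about z gives the same grasp; the last joint's range is limited). The gripper opens to 85 mm and grips with 20 to 120 N. Pads are 22 mm wide; open, the fingers measure 114 mm over their backs; the gripper's body (76 mm by 85 mm) begins 54 mm behind the grasp point. The pads swing forward as they close: fully open they stand 13 mm farther back than shut.
Start: joints at [1.23, 0.48, 1.596, -0, 1.065, -0.047], TCP at [0.188, 0.622, 0.242] pointing down, gripper open.
Joint ranges: [-2.75, 2.75], [-0.82, 2.05], [0.23, 2.67], [-1.56, 4.7], [0.09, 2.69], [-2.92, 2.92]. Speed limits (rad/s): [1.89, 1.89, 2.39, 3.01, 3.01, 3.01].

INTERFACE

Orientations are given as a unit quaternion [x, y, z, w].
In Python, from rig import monitor, optics, job gives the robot as it stands.
- The arm moves only by the tool arm_command, never from a script. Its argument "moves" is a list of rows, each a list of 7 numbers: the shift along the tool's x, y, z in units of 0.2 m (1.0 is 0.2 m), then the turn, a rotation vector about the tool's x, y, z in units of 180 degrees (1.0 is 180 degrees), then the finger opening in mm, from 0 to 85.4. In form: [[dx, dy, dz, ax, ay, az, grip], ...]. A call has 1 to 5 rows; each row shifts and turns the commanded pose from where the row before left it, along the tool's axes as they then stand; what a row does not reach is not made up. A row lasts 1/10 s, in which the tool goes at most 50 mm and 8.59 degrees, less where a joint would pass 70% of its speed; a pose out of reach is approached as far as the arm can. A call with a number of a shift or a turn outside -1 to 1 is refused whole. A call with a gripper value outside its range is refused whole. The fingers move at their own pace and stop on an object; "squeeze" is the grip in N (left out, the last holds). Time passes only in rows, so rows that do not move let the fingers close. It gives the time, the measured TCP pose, the force, the opening and the grip force at its end, in the units of the state.
- monitor.observe(): the state, without advancing time (a new reading comes with each control period).
- optics.snapshot(name): name is "side" or "top"; returns a dict with "img" (480x640x3 uint8, blue, green, red), "camera_matrix" (3x3 intrinsics, pixels), "world_from_camera" (4x4, takes a point from camera to world coordinates). Camera axes: x right, y down, z forward; pixel columns grow to the right and rows downward; lengths in m; the calibration is good to about 2 mm. A picture is of the moment at which its call begins. There is no depth.
- job.sign_off(): hands the job in; it is judged then, once.
The state is a dict: "clock": time; "joint_positions": joint angles; "joint_vel": joint speeds; "effort": joint torques, N m; "eef_pos": TCP position; "tcp_rot": TCP orientation; "wrist_force": force on the tool from outside, world axes, zero at the start; "wrist_torque": the same for the moment, N m; "opening": opening from 0.0 (shut) to 1.0 (fully open); "grip_force": force on a finger pad.
Only numpy, scipy, OpenCV 4.12 (cv2) and the standard library are available. Lean on these libraries where they do the work, as an engineer would, in place of code of your own. Each camera call takes 0.05 s, during which the arm holds its last target. There are 200 camera calls.

## Working session

There is one attempt and no reset: what is moved stays moved. The work goes in short steps, Python scripts to look and compute and a tool call to move; the robot and the scene stay as the last step left them, time stands still between calls to the robot, and variables do not carry over. Pictures are saved under pics/ and viewed, at most 14 in all, crops included, and the job is handed in when it is done.

Besides the shell and the picture viewer there is one more tool, called in YAML: its name, and indented under it one key for each argument. arm_command: Moves the arm, as the interface text tells. Its arguments: {"type":"object","properties":{"moves":{"type":"array"},"squeeze":{"type":"number"}},"required":["moves"]}

```bash
mkdir -p pics; ls; python3 - <<'E'
from rig import monitor, optics
import cv2
for n in("top","side"):
    s=optics.snapshot(n); cv2.imwrite(f"pics/{n}0.png",s["img"]); print(s["camera_matrix"].tolist(), s["world_from_camera"].round(4).tolist())
o=monitor.observe(); print(o)
E
```

```text
pics
[[438.6357415858285, 0.0, 322.04997128609045], [0.0, 438.6357415858285, 241.0437633895356], [0.0, 0.0, 1.0]] [[-0.0099, -0.9858, 0.1677, 0.3646], [-0.9999, 0.0109, 0.0052, -0.0251], [-0.0069, -0.1676, -0.9858, 0.7609], [0.0, 0.0, 0.0, 1.0]]
[[537.5289998930625, 0.0, 318.06538560120094], [0.0, 537.5289998930625, 239.4789760412474], [0.0, 0.0, 1.0]] [[-0.9032, -0.2115, 0.3734, 0.2399], [-0.4288, 0.4828, -0.7636, 0.5511], [-0.0188, -0.8498, -0.5267, 0.4343], [0.0, 0.0, 0.0, 1.0]]
{'clock': 0.1, 'joint_positions': array([ 1.23040215e+00,  4.80780942e-01,  1.59681558e+00, -2.57552824e-05,
        1.06508896e+00, -4.66050713e-02]), 'joint_vel': array([-1.53993722e-03, -2.43467340e-03, -1.18253204e-03,  2.36495711e-03,
        1.94243535e-05,  1.02598669e-03]), 'effort': array([ 1.40688378e-03, -9.52249503e+01, -4.31041825e+01, -3.44381460e-04,
        5.16427608e-03, -4.50529546e-05]), 'eef_pos': array([0.18809894, 0.62181486, 0.24172713]), 'tcp_rot': array([ 1.46360642e-01,  9.89231148e-01, -5.38384812e-04, -9.40206907e-05]), 'wrist_force': array([0.18221081, 0.19257267, 0.23740249]), 'wrist_torque': array([ 0.01581428, -0.01033691,  0.00600951]), 'grip_force': 0.0, 'opening': 1.0005629410047836}
```

View pics/top0.png

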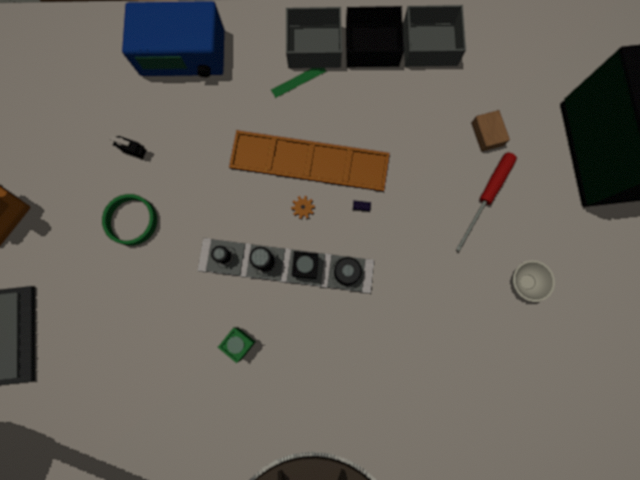

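View pics/side0.png

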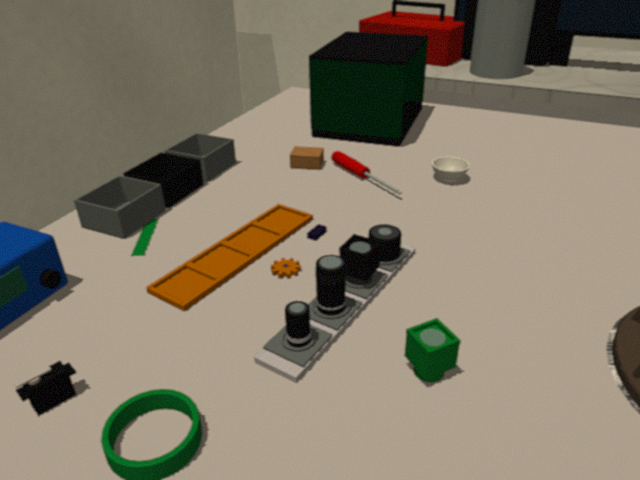

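The top view shows the rail nearer the robot. From the robot's left it holds slim (220,254), tall (262,260), hooded (305,265) and pancake (348,271). The empty tray is behind it, from (235,150) to (387,172). The green decoy is at (237,344), and the side view gives the same order.

```bash
cat > h.py <<'E'
import cv2, numpy as np
from rig import monitor, optics
def ray(s,px,z):
    K=s["camera_matrix"];T=s["world_from_camera"]
    px=np.atleast_2d(np.array(px,float))
    d=np.c_[px,np.ones(len(px))]@np.linalg.inv(K).T@T[:3,:3].T
    o=T[:3,3]; return o+d*((z-o[2])/d[:,2])[:,None]
def proj(s,P):
    T=np.linalg.inv(s["world_from_camera"]);c=np.atleast_2d(P)@T[:3,:3].T+T[:3,3]
    u=c@s["camera_matrix"].T; return u[:,:2]/u[:,2:]
def big(m):
    c,_=cv2.findContours(m.astype(np.uint8),cv2.RETR_EXTERNAL,cv2.CHAIN_APPROX_NONE)
    return max(c,key=cv2.contourArea)[:,0,:]
def rect(s,px,z):
    w=ray(s,px,z)[:,:2].astype(np.float32)
    (c,sz,a)=cv2.minAreaRect(w*1000); b=cv2.boxPoints((c,sz,a))/1000
    e=max((b[1]-b[0],b[2]-b[1]),key=np.linalg.norm); e=e/np.linalg.norm(e); e=e*np.sign(e[1])
    return np.array(c)/1000,np.array(sz),e
E
python3 - <<'E'
from h import *
for n in("top","side"):
    s=optics.snapshot(n); im=s["img"]; hsv=cv2.cvtColor(im,cv2.COLOR_BGR2HSV)
    m=(hsv[...,0]>8)&(hsv[...,0]<22)&(hsv[...,1]>190)&(hsv[...,2]>110)
    print(n,"tray",[x.round(4) for x in rect(s,big(m),0.010 if n=="side" else .008)])
    if n=="top":
        crop=im[228:300,190:385]; cv2.imwrite("pics/c1.png",cv2.resize(crop,None,fx=4,fy=4,interpolation=cv2.INTER_CUBIC))
        for r in (240,245,252,258): print(im[r,[195,203,206,212,230,245]].tolist())
    else:
        crop=im[215:385,250:425]; cv2.imwrite("pics/c2.png",cv2.resize(crop,None,fx=3.5,fy=3.5,interpolation=cv2.INTER_CUBIC))
E
```

```text
top tray [array([0.6462, 0.0325]), array([209.8428,  66.6043]), array([0.1652, 0.9863], dtype=float32)]
[[109, 118, 125], [120, 126, 132], [126, 131, 136], [76, 81, 81], [101, 110, 116], [109, 119, 126]]
[[108, 117, 125], [127, 133, 137], [129, 135, 140], [74, 78, 77], [72, 77, 75], [97, 101, 104]]
[[109, 118, 125], [129, 134, 140], [130, 135, 140], [34, 34, 34], [27, 30, 29], [122, 126, 132]]
[[109, 118, 125], [130, 136, 142], [127, 132, 137], [47, 50, 49], [10, 10, 12], [126, 131, 136]]
side tray [array([0.6399, 0.0061]), array([282.6009,  70.7097]), array([0.1686, 0.9857], dtype=float32)]
```

View pics/c1.png

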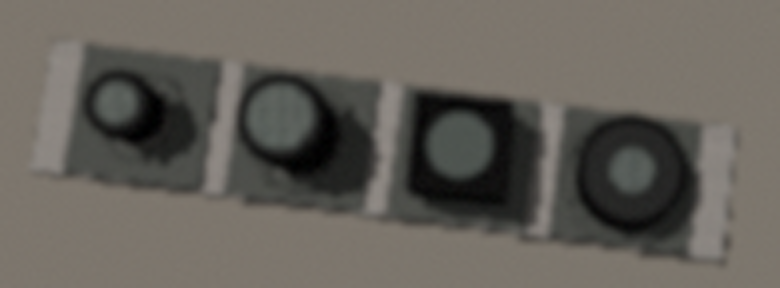

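View pics/c2.png

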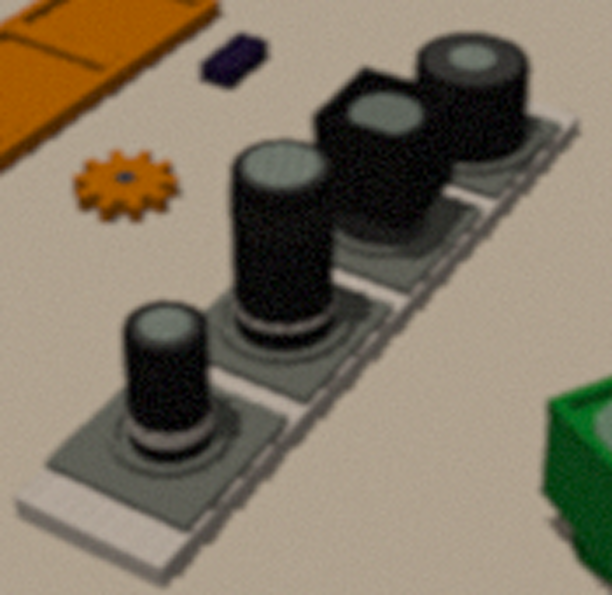

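The close-ups confirm the order and show the glass tops as light discs. I'll locate each disc in both views and fit the row.

```bash
python3 - <<'E'
from h import *
seeds={"slim":((219.5,253.7),(297.7,308.1),.060),"tall":((260,257.5),(331.1,262.1),.080),"hood":((305,264.2),(360,247),.062),"panc":((348,270.5),(384.9,231.3),.050)}
S={n:optics.snapshot(n) for n in("top","side")}
R=[]
for k,(a,b,z) in seeds.items():
    out=[]
    for n,p in (("top",a),("side",b)):
        im=cv2.resize(S[n]["img"],None,fx=4,fy=4,interpolation=cv2.INTER_CUBIC); g=cv2.GaussianBlur(cv2.cvtColor(im,cv2.COLOR_BGR2GRAY),(5,5),0)
        x,y=int(p[0]*4+1.5),int(p[1]*4+1.5); v=np.median(g[y-4:y+5,x-4:x+5]); m=(g>v*.72).astype(np.uint8); w=np.zeros_like(m); w[y-50:y+51,x-50:x+51]=m[y-50:y+51,x-50:x+51]
        num,lab,st,cen=cv2.connectedComponentsWithStats(w,connectivity=4)
        l=lab[y,x]; c=(cen[l]-1.5)/4; out.append(ray(S[n],c,z)[0,:2]); print(k,n,c.round(1),"d_px",round(2*(st[l,4]/16/np.pi)**.5,1),out[-1].round(4))
    R.append(np.mean(out,0))
R=np.array(R); c=R.mean(0); d=np.polyfit(np.array([105,35,-35,-105])/1e3,R,1); print("row dir",d[0],np.linalg.norm(d[0]),"centre",d[1],"resid mm",((R-d[1]-np.outer([.105,.035,-.035,-.105],d[0]))*1e3).round(1).tolist())
for n in S:
    im=S[n]["img"]; hsv=cv2.cvtColor(im,cv2.COLOR_BGR2HSV)
    m=((hsv[...,0]>5)&(hsv[...,0]<24)&(hsv[...,1]>140)&(hsv[...,2]>50)).astype(np.uint8)
    m=cv2.morphologyEx(m,cv2.MORPH_CLOSE,np.ones((3,3)))
    mm=np.zeros_like(m)
    if n=="top": mm[125:198,220:400]=m[125:198,220:400]
    else: mm=m
    print(n,"tray",[x.round(4) for x in rect(S[n],big(mm),.009)])
# hood orientation, top view
g=cv2.cvtColor(S["top"]["img"],cv2.COLOR_BGR2GRAY)[246:292,284:326]; m=(g<22).astype(np.uint8)
print("hood",cv2.minAreaRect(big(m)))
E
```

```text
slim top [218.6 253.2] d_px 10.2 [0.4658 0.146 ]
slim side [296.7 307.2] d_px 12.0 [0.4662 0.1457]
tall top [259.5 256.7] d_px 16.1 [0.4566 0.0767]
tall side [329.4 258. ] d_px 21.4 [0.4608 0.0698]
hood top [304.5 263.8] d_px 15.9 [0.4469 0.0071]
hood side [360.  246.7] d_px 14.5 [0.4469 0.0058]
panc top [347.6 270.1] d_px 11.2 [ 0.4373 -0.0624]
panc side [384.5 230.9] d_px 9.8 [ 0.4376 -0.0634]
row dir [0.13943623 0.98988321] 0.9996555576403227 centre [0.45225251 0.04066408] resid mm [[-0.9, 1.2], [1.6, -2.1], [-0.5, 0.4], [-0.2, 0.4]]
top tray [array([0.6401, 0.0011]), array([279.0391,  71.832 ]), array([0.1672, 0.9859], dtype=float32)]
side tray [array([0.6379, 0.0055]), array([287.2057,  79.2494]), array([0.1659, 0.9861], dtype=float32)]
hood ((21.153465270996094, 19.465347290039062), (23.880891799926758, 25.373449325561523), 5.7105937004089355)
```

```bash
cat >> h.py <<'E'
from scipy.spatial.transform import Rotation as Ro
def plan(xyz,yaw,n,grip):
    """n rows to reach TCP xyz, tool down with tool-y at world angle yaw (deg)"""
    o=monitor.observe(); p0=o["eef_pos"]; R0=Ro.from_quat(o["tcp_rot"])
    a=np.radians(yaw); y=np.array([np.cos(a),np.sin(a),0]); z=np.array([0,0,-1.]); x=np.cross(y,z)
    R1=Ro.from_matrix(np.c_[x,y,z]); rv=(R0.inv()*R1).as_rotvec()
    print("dist",(np.array(xyz)-p0).round(4),"rot",np.degrees(rv).round(1))
    for i in range(n):
        Ri=R0*Ro.from_rotvec(rv*i/n)
        print([*(Ri.inv().apply((np.array(xyz)-p0)/n)/.2).round(3).tolist(),*(rv/n/np.pi).round(4).tolist(),grip])
E
python3 -c "
from h import *
plan([.466,.1458,.17],-7.8,14,85)"
```

```text
dist [ 0.2778 -0.4762 -0.0721] rot [-0.  0. 81.]
[-0.144, -0.134, 0.026, -0.0, 0.0, 0.0321, 85]
[-0.157, -0.119, 0.026, -0.0, 0.0, 0.0321, 85]
[-0.168, -0.102, 0.026, -0.0, 0.0, 0.0321, 85]
[-0.178, -0.085, 0.026, -0.0, 0.0, 0.0321, 85]
[-0.185, -0.067, 0.026, -0.0, 0.0, 0.0321, 85]
[-0.191, -0.048, 0.026, -0.0, 0.0, 0.0321, 85]
[-0.195, -0.028, 0.026, -0.0, 0.0, 0.0321, 85]
[-0.197, -0.008, 0.026, -0.0, 0.0, 0.0321, 85]
[-0.197, 0.012, 0.026, -0.0, 0.0, 0.0321, 85]
[-0.194, 0.031, 0.026, -0.0, 0.0, 0.0321, 85]
[-0.19, 0.051, 0.026, -0.0, 0.0, 0.0321, 85]
[-0.184, 0.07, 0.026, -0.0, 0.0, 0.0321, 85]
[-0.176, 0.088, 0.026, -0.0, 0.0, 0.0321, 85]
[-0.166, 0.105, 0.026, -0.0, 0.0, 0.0321, 85]
```

arm_command:
  moves:
    - [-0.144,-0.134,0.026,0,0,0.032,85]
    - [-0.157,-0.119,0.026,0,0,0.032,85]
    - [-0.168,-0.102,0.026,0,0,0.032,85]
    - [-0.178,-0.085,0.026,0,0,0.032,85]
    - [-0.185,-0.067,0.026,0,0,0.032,85]
  squeeze: 30

```text
clock: 0.8
eef_pos: [0.288, 0.4508, 0.2162]
tcp_rot: [0.39, 0.921, 0.0, 0.0]
wrist_force: [0.6, 0.4, 0.1]
opening: 0.997
grip_force: 0.0
```

arm_command:
  moves:
    - [-0.191,-0.048,0.026,0,0,0.032,85]
    - [-0.195,-0.028,0.026,0,0,0.032,85]
    - [-0.197,-0.008,0.026,0,0,0.032,85]
    - [-0.197,0.012,0.026,0,0,0.032,85]
    - [-0.194,0.031,0.026,0,0,0.032,85]

```text
clock: 1.3
eef_pos: [0.3879, 0.281, 0.1903]
tcp_rot: [0.606, 0.795, 0.0, 0.0]
wrist_force: [1.1, 0.0, 0.9]
opening: 0.997
grip_force: 0.0
```

arm_command:
  moves:
    - [-0.19,0.051,0.026,0,0,0.032,85]
    - [-0.184,0.07,0.026,0,0,0.032,85]
    - [-0.176,0.088,0.026,0,0,0.032,85]
    - [-0.166,0.105,0.026,0,0,0.032,85]
    - [0,0,0,0,0,0,85]

```text
clock: 1.8
eef_pos: [0.4694, 0.1437, 0.1691]
tcp_rot: [0.754, 0.657, 0.0, 0.0]
wrist_force: [-0.3, 0.3, 0.2]
opening: 0.993
grip_force: 0.0
```

```bash
python3 -c "
from h import *
o=monitor.observe();print(o['eef_pos'],o['joint_positions'],o['wrist_force'])
plan([.466,.1458,.039],-7.8,5,85)"
```

```text
[0.46939468 0.1436541  0.16911365] [ 2.35673208e-01  3.58290498e-01  2.03018938e+00 -8.89934053e-04
  7.52652370e-01  3.73904493e-01] [-0.26677368  0.29855767  0.1549925 ]
dist [-0.0034  0.0021 -0.1301] rot [ 0.   0.  -0.1]
[0.002, -0.004, 0.13, 0.0, 0.0, -0.0001, 85]
[0.002, -0.004, 0.13, 0.0, 0.0, -0.0001, 85]
[0.002, -0.004, 0.13, 0.0, 0.0, -0.0001, 85]
[0.002, -0.004, 0.13, 0.0, 0.0, -0.0001, 85]
[0.002, -0.004, 0.13, 0.0, 0.0, -0.0001, 85]
```

arm_command:
  moves:
    - [0.006,-0.01,0.13,0,0,0,85]
    - [0.004,-0.01,0.13,0,0,0,85]
    - [0,0,0.13,0,0,0,85]
    - [0,0,0.13,0,0,0,85]
    - [0,0,0.13,0,0,0,85]

```text
clock: 2.3
eef_pos: [0.4637, 0.1499, 0.0387]
tcp_rot: [0.751, 0.66, 0.0, 0.0]
wrist_force: [1.2, 0.7, -1.0]
opening: 0.998
grip_force: 0.0
```

```bash
python3 -c "
from h import *
plan([.466,.1458,.039],-7.8,1,85)
s=optics.snapshot('side');cv2.imwrite('pics/g1.png',cv2.resize(s['img'][160:400,200:480],None,fx=2.5,fy=2.5))"
```

```text
dist [ 0.0023 -0.0041  0.0003] rot [ 0.  -0.   0.4]
[-0.019, 0.014, -0.001, 0.0001, -0.0001, 0.0021, 85]
```

View pics/g1.png

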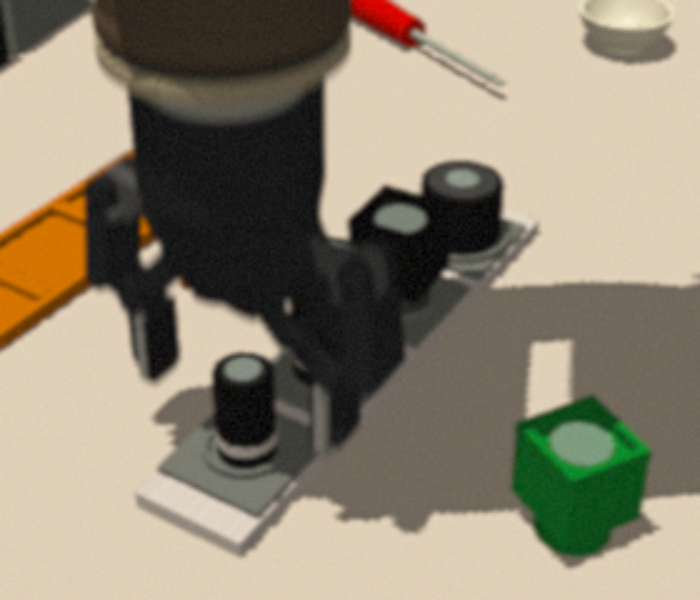

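The lens stands between the fingers. The first correction overshot because the arm had not settled, so I'll move back and close.

arm_command:
  moves:
    - [-0.019,0.014,0,0,0,0.002,85]
    - [0,0,0,0,0,0,60]
    - [0,0,0,0,0,0,40]
    - [0,0,0,0,0,0,30]
    - [0,0,0,0,0,0,20]

```text
clock: 2.85
eef_pos: [0.4664, 0.1454, 0.0403]
tcp_rot: [0.754, 0.657, 0.001, 0.0]
wrist_force: [0.6, -0.2, 0.1]
opening: 0.324
grip_force: 0.0
```

arm_command:
  moves:
    - [0,0,0,0,0,0,15]
    - [0,0,0,0,0,0,15]
    - [0,0,0,0,0,0,15]

```text
clock: 3.15
eef_pos: [0.4665, 0.1454, 0.0403]
tcp_rot: [0.754, 0.657, 0.001, 0.0]
wrist_force: [-1.7, -0.5, 12.1]
opening: 0.31
grip_force: 28.7
```

arm_command:
  moves:
    - [0,0,-0.1,0,0,0,15]
    - [0,0,-0.2,0,0,0,15]
    - [0,0,-0.2,0,0,0,15]
    - [0,0,0,0,0,0,15]
    - [0,0,0,0,0,0,15]

```text
clock: 3.65
eef_pos: [0.4665, 0.1454, 0.1405]
tcp_rot: [0.754, 0.657, 0.001, 0.001]
wrist_force: [-0.2, -0.5, -1.5]
opening: 0.305
grip_force: 29.8
```

```bash
python3 -c "
from h import *
o=monitor.observe();print(o['eef_pos'],o['grip_force'],o['opening'])
plan([.6225,-.1,.13],-9.6,8,15)"
```

```text
[0.46649488 0.14544078 0.1404921 ] 29.833742380142212 0.30453183380413407
dist [ 0.156  -0.2454 -0.0105] rot [ 0.1 -0.1  1.8]
[-0.139, 0.117, 0.007, 0.0001, -0.0, 0.0012, 15]
[-0.138, 0.118, 0.007, 0.0001, -0.0, 0.0012, 15]
[-0.138, 0.119, 0.007, 0.0001, -0.0, 0.0012, 15]
[-0.137, 0.119, 0.007, 0.0001, -0.0, 0.0012, 15]
[-0.137, 0.12, 0.007, 0.0001, -0.0, 0.0012, 15]
[-0.136, 0.12, 0.007, 0.0001, -0.0, 0.0012, 15]
[-0.136, 0.121, 0.007, 0.0001, -0.0, 0.0012, 15]
[-0.135, 0.121, 0.007, 0.0001, -0.0, 0.0012, 15]
```

arm_command:
  moves:
    - [-0.1,0.08,0,0,0,0.002,15]
    - [-0.138,0.119,0,0,0,0.002,15]
    - [-0.138,0.119,0.01,0,0,0.002,15]
    - [-0.138,0.119,0.01,0,0,0.002,15]
    - [-0.138,0.119,0.01,0,0,0.001,15]

```text
clock: 4.15
eef_pos: [0.5561, -0.0016, 0.1319]
tcp_rot: [0.763, 0.646, -0.001, -0.001]
wrist_force: [0.3, 0.3, -1.6]
opening: 0.304
grip_force: 29.8
```

arm_command:
  moves:
    - [-0.138,0.119,0.01,0,0,0.001,15]
    - [-0.138,0.119,0.01,0,0,0,15]
    - [-0.1,0.09,0,0,0,0,15]
    - [-0.068,0.07,0,0,0,0,15]
    - [0,0,0,0,0,0,15]

```text
clock: 4.65
eef_pos: [0.6207, -0.1031, 0.1277]
tcp_rot: [0.765, 0.645, -0.0, -0.0]
wrist_force: [-0.1, 0.1, -0.7]
opening: 0.309
grip_force: 29.8
```

arm_command:
  moves:
    - [0,0,0,0,0,0,15]
    - [0,0,0,0,0,0,15]

```text
clock: 4.85
eef_pos: [0.6191, -0.1004, 0.1286]
tcp_rot: [0.764, 0.645, -0.001, -0.001]
wrist_force: [0.4, 0.3, -0.7]
opening: 0.304
grip_force: 29.8
```

```bash
python3 -c "
from h import *
plan([.6225,-.1,.0303],-9.6,4,15)
for n in('side','top'):
    s=optics.snapshot(n); P=np.array([.6225,-.1,.004]);e=np.array([.167,.986,0]);f=np.array([.986,-.167,0])
    im=s['img'].copy()
    for k in(-105,-35,35,105):
        u=proj(s,[.640,.0035,.004]+e*k/1e3)[0]; cv2.drawMarker(im,tuple(u.round().astype(int).tolist()),(255,0,0),0,5)
    cv2.imwrite(f'pics/{n}t.png',im[100:340,140:420] if n=='side' else im[110:290,190:410])
a=cv2.imread('pics/sidet.png');b=cv2.imread('pics/topt.png')
c=np.hstack([cv2.resize(a,(400,343)),cv2.resize(b,(400,343))]);cv2.imwrite('pics/t1.png',c)"
```

```text
dist [ 0.0034  0.0004 -0.0983] rot [-0.1 -0.  -0. ]
[0.001, 0.004, 0.123, -0.0002, -0.0, -0.0, 15]
[0.001, 0.004, 0.123, -0.0002, -0.0, -0.0, 15]
[0.001, 0.004, 0.123, -0.0002, -0.0, -0.0, 15]
[0.001, 0.004, 0.123, -0.0002, -0.0, -0.0, 15]
```

View pics/t1.png

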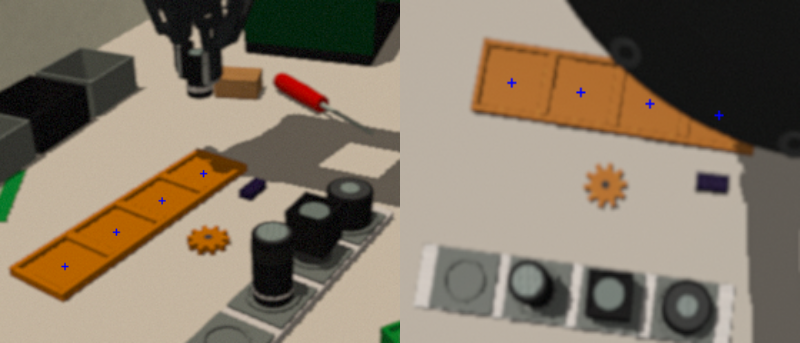

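The marks sit in the middle of the pockets in both views, and the slim lens hangs upright. I'll lower it now.

arm_command:
  moves:
    - [0.001,0.009,0.12,0,0,0,15]
    - [0.001,0.008,0.15,0,0,0,15]
    - [0,0,0.13,0,0,0,15]
    - [0,0,0.07,0,0,0,15]
    - [0,0,0,0,0,0,15]

```text
clock: 5.45
eef_pos: [0.6222, -0.1006, 0.0339]
tcp_rot: [0.764, 0.645, -0.001, -0.001]
wrist_force: [-0.3, -1.0, -1.3]
opening: 0.304
grip_force: 29.8
```

arm_command:
  moves:
    - [0,0,0.01,0,0,0,15]
    - [0,0,0,0,0,0,15]

```text
clock: 5.65
eef_pos: [0.6243, -0.1013, 0.0346]
tcp_rot: [0.764, 0.645, 0.0, 0.001]
wrist_force: [-0.5, 0.5, -0.3]
opening: 0.309
grip_force: 29.8
```

arm_command:
  moves:
    - [0,0,0.005,0,0,0,15]
    - [0,0,0,0,0,0,15]
    - [0,0,0,0,0,0,15]

```text
clock: 5.95
eef_pos: [0.6238, -0.1013, 0.0329]
tcp_rot: [0.764, 0.645, 0.0, 0.0]
wrist_force: [-0.7, -0.3, -0.6]
opening: 0.308
grip_force: 29.8
```

arm_command:
  moves:
    - [0,0,0.005,0,0,0,15]
    - [0,0,0,0,0,0,15]
    - [0,0,0,0,0,0,15]

```text
clock: 6.25
eef_pos: [0.6235, -0.1013, 0.0314]
tcp_rot: [0.764, 0.645, -0.0, -0.0]
wrist_force: [-0.0, -0.3, -0.0]
opening: 0.306
grip_force: 29.8
```

arm_command:
  moves:
    - [0,0,0.004,0,0,0,15]
    - [0,0,0,0,0,0,15]
    - [0,0,0,0,0,0,15]

```text
clock: 6.55
eef_pos: [0.6235, -0.1013, 0.0306]
tcp_rot: [0.764, 0.645, -0.0, -0.0]
wrist_force: [-0.5, 0.0, -0.7]
opening: 0.304
grip_force: 29.8
```

arm_command:
  moves:
    - [0,0,0.003,0,0,0,15]
    - [0,0,0,0,0,0,15]
    - [0,0,0,0,0,0,15]

```text
clock: 6.85
eef_pos: [0.6236, -0.1013, 0.0304]
tcp_rot: [0.764, 0.645, 0.0, 0.0]
wrist_force: [-2.3, 0.1, 5.0]
opening: 0.307
grip_force: 30.5
```

Contact came at z 0.0304, which matches the 0.0303 I predicted. Releasing.

arm_command:
  moves:
    - [0,0,0,0,0,0,30]
    - [0,0,0,0,0,0,36]
    - [0,0,0,0,0,0,45]
    - [0,0,0,0,0,0,60]
    - [0,0,0,0,0,0,60]

```text
clock: 7.35
eef_pos: [0.6235, -0.1013, 0.03]
tcp_rot: [0.764, 0.645, -0.0, -0.0]
wrist_force: [-0.3, 0.5, 0.8]
opening: 0.703
grip_force: 0.0
```

arm_command:
  moves:
    - [0,0,-0.1,0,0,0,60]
    - [0,0,-0.2,0,0,0,60]
    - [0,0,-0.2,0,0,0,85]
    - [0,0,0,0,0,0,85]
    - [0,0,0,0,0,0,85]

```text
clock: 7.85
eef_pos: [0.6241, -0.1014, 0.1311]
tcp_rot: [0.764, 0.645, 0.001, 0.001]
wrist_force: [-0.9, -0.2, -0.7]
opening: 0.996
grip_force: 0.0
```

```bash
python3 -c "
from h import *
plan([.4566,.0765,.150],-7.8,6,85)"
```

```text
dist [-0.1675  0.1779  0.0189] rot [ 0.1  0.  -1.8]
[0.123, -0.162, -0.016, 0.0001, 0.0, -0.0017, 85]
[0.124, -0.162, -0.016, 0.0001, 0.0, -0.0017, 85]
[0.125, -0.161, -0.016, 0.0001, 0.0, -0.0017, 85]
[0.125, -0.16, -0.016, 0.0001, 0.0, -0.0017, 85]
[0.126, -0.16, -0.016, 0.0001, 0.0, -0.0017, 85]
[0.127, -0.159, -0.016, 0.0001, 0.0, -0.0017, 85]
```

arm_command:
  moves:
    - [0.08,-0.1,-0.04,0,0,-0.002,85]
    - [0.125,-0.161,-0.04,0,0,-0.002,85]
    - [0.125,-0.161,-0.015,0,0,-0.002,85]
    - [0.125,-0.161,0,0,0,-0.002,85]
    - [0.125,-0.161,0,0,0,-0.002,85]

```text
clock: 8.35
eef_pos: [0.4924, 0.0371, 0.148]
tcp_rot: [0.754, 0.657, -0.001, -0.001]
wrist_force: [1.2, 0.3, 0.3]
opening: 0.995
grip_force: 0.0
```

arm_command:
  moves:
    - [0.11,-0.14,0,0,0,0,85]
    - [0.06,-0.08,0,0,0,0,85]
    - [0,0,0,0,0,0,85]
    - [0,0,0,0,0,0,85]
    - [0,0,0,0,0,0,85]

```text
clock: 8.85
eef_pos: [0.456, 0.0755, 0.1487]
tcp_rot: [0.754, 0.657, -0.0, -0.0]
wrist_force: [-0.3, 0.9, -0.4]
opening: 1.001
grip_force: 0.0
```

```bash
python3 -c "
from h import *
plan([.4566,.0765,.049],-7.8,1,85)
s=optics.snapshot('side');cv2.imwrite('pics/p1.png',cv2.resize(s['img'][120:360,200:480],None,fx=2,fy=2))"
```

```text
dist [ 0.0006  0.001  -0.0997] rot [-0.   0.  -0.1]
[0.006, 0.002, 0.498, -0.0001, 0.0, -0.0003, 85]
```

View pics/p1.png

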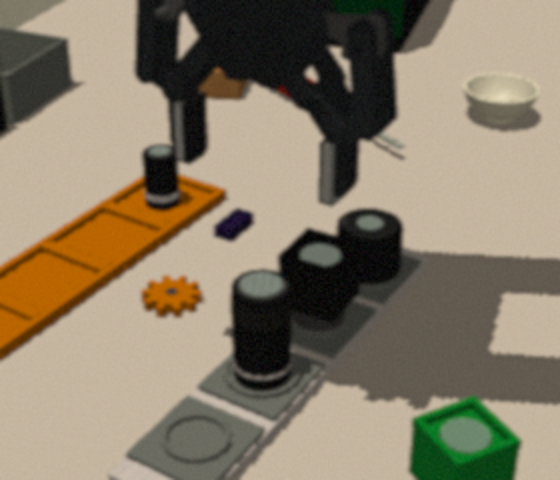

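The slim lens stands upright in the far-right pocket at (160,175). The gripper is above the tall lens, so I'll go down and grasp it.

arm_command:
  moves:
    - [0.003,0.001,0.1,0,0,0,85]
    - [0.003,0.001,0.15,0,0,0,85]
    - [0,0,0.15,0,0,0,85]
    - [0,0,0.098,0,0,0,85]
    - [0,0,0,0,0,0,85]

```text
clock: 9.4
eef_pos: [0.455, 0.0763, 0.0473]
tcp_rot: [0.754, 0.657, -0.002, -0.001]
wrist_force: [0.5, -0.1, 1.0]
opening: 0.998
grip_force: 0.0
```

arm_command:
  moves:
    - [0,0,0,0,0,0,60]
    - [0,0,0,0,0,0,45]
    - [0,0,0,0,0,0,35]
    - [0,0,0,0,0,0,25]
    - [0,0,0,0,0,0,25]
  squeeze: 35

```text
clock: 9.9
eef_pos: [0.4567, 0.0771, 0.0505]
tcp_rot: [0.754, 0.657, 0.001, 0.001]
wrist_force: [1.0, -2.0, 9.3]
opening: 0.407
grip_force: 33.9
```

arm_command:
  moves:
    - [0,0,0,0,0,0,25]
    - [0,0,0,0,0,0,25]
    - [0,0,0,0,0,0,25]

```text
clock: 10.2
eef_pos: [0.4567, 0.0771, 0.0505]
tcp_rot: [0.754, 0.657, 0.001, 0.001]
wrist_force: [-1.2, -1.7, 8.6]
opening: 0.413
grip_force: 33.9
```

arm_command:
  moves:
    - [0,0,-0.1,0,0,0,25]
    - [0,0,-0.2,0,0,0,25]
    - [0,0,-0.2,0,0,0,25]
    - [0,0,0,0,0,0,25]
    - [0,0,0,0,0,0,25]

```text
clock: 10.7
eef_pos: [0.4567, 0.0772, 0.1507]
tcp_rot: [0.754, 0.657, 0.001, 0.001]
wrist_force: [1.2, -0.5, -1.4]
opening: 0.412
grip_force: 35.8
```

```bash
python3 -c "
from h import *
print(monitor.observe()['grip_force'])
plan([.6342,-.031,.15],-9.6,5,85)"
```

```text
35.78485854319297
dist [ 0.1775 -0.1082 -0.0007] rot [ 0.2 -0.   1.8]
[-0.083, 0.191, 0.001, 0.0002, -0.0, 0.002, 85]
[-0.082, 0.191, 0.001, 0.0002, -0.0, 0.002, 85]
[-0.081, 0.192, 0.001, 0.0002, -0.0, 0.002, 85]
[-0.079, 0.192, 0.001, 0.0002, -0.0, 0.002, 85]
[-0.078, 0.193, 0.001, 0.0002, -0.0, 0.002, 85]
```

arm_command:
  moves:
    - [-0.033,0.077,0,0,0,0.002,25]
    - [-0.057,0.134,0,0,0,0.002,25]
    - [-0.069,0.163,0,0,0,0.002,25]
    - [-0.069,0.163,0,0,0,0.002,25]
    - [-0.068,0.163,0,0,0,0.002,25]

```text
clock: 11.2
eef_pos: [0.5865, -0.0039, 0.1479]
tcp_rot: [0.764, 0.645, -0.001, -0.001]
wrist_force: [0.8, 0.3, -1.9]
opening: 0.412
grip_force: 35.7
```

arm_command:
  moves:
    - [-0.056,0.134,0,0,0,0,25]
    - [-0.032,0.077,0,0,0,0,25]
    - [-0.019,0.048,0,0,0,0,25]
    - [0,0,0,0,0,0,25]
    - [0,0,0,0,0,0,25]

```text
clock: 11.7
eef_pos: [0.6321, -0.0321, 0.1486]
tcp_rot: [0.764, 0.645, -0.001, -0.001]
wrist_force: [-0.9, -0.3, -0.9]
opening: 0.409
grip_force: 35.7
```

arm_command:
  moves:
    - [0,0,0,0,0,0,25]
    - [0,0,0,0,0,0,25]

```text
clock: 11.9
eef_pos: [0.6324, -0.0318, 0.1496]
tcp_rot: [0.764, 0.645, -0.0, -0.0]
wrist_force: [-0.3, 0.0, -2.4]
opening: 0.408
grip_force: 35.7
```

```bash
python3 -c "
from h import *
plan([.6342,-.031,.0405],-9.6,1,85)"
```

```text
dist [ 0.0018  0.0008 -0.1091] rot [-0. -0. -0.]
[0.005, 0.008, 0.545, -0.0001, -0.0, -0.0, 85]
```

Lower to about 4 mm above contact, then settle and creep.

arm_command:
  moves:
    - [0.003,0.004,0.1,0,0,0,25]
    - [0.002,0.004,0.17,0,0,0,25]
    - [0,0,0.15,0,0,0,25]
    - [0,0,0.075,0,0,0,25]
    - [0,0,0.025,0,0,0,25]

```text
clock: 12.4
eef_pos: [0.6338, -0.0313, 0.0442]
tcp_rot: [0.764, 0.645, -0.001, -0.001]
wrist_force: [-0.5, 0.1, -1.3]
opening: 0.411
grip_force: 35.7
```

arm_command:
  moves:
    - [0,0,0,0,0,0,25]
    - [0,0,0,0,0,0,25]
    - [0,0,0.008,0,0,0,25]
    - [0,0,0,0,0,0,25]
    - [0,0,0,0,0,0,25]

```text
clock: 12.9
eef_pos: [0.635, -0.0317, 0.0445]
tcp_rot: [0.764, 0.645, 0.0, 0.0]
wrist_force: [0.1, 0.2, -0.8]
opening: 0.414
grip_force: 35.7
```

arm_command:
  moves:
    - [0,0,0.006,0,0,0,25]
    - [0,0,0,0,0,0,25]
    - [0,0,0,0,0,0,25]

```text
clock: 13.2
eef_pos: [0.6347, -0.0316, 0.0426]
tcp_rot: [0.764, 0.645, -0.0, -0.0]
wrist_force: [0.1, 0.3, -1.8]
opening: 0.406
grip_force: 35.7
```

arm_command:
  moves:
    - [0,0,0.006,0,0,0,25]
    - [0,0,0,0,0,0,25]
    - [0,0,0,0,0,0,25]

```text
clock: 13.5
eef_pos: [0.6347, -0.0316, 0.0414]
tcp_rot: [0.764, 0.645, -0.0, -0.0]
wrist_force: [-0.2, 0.2, -2.0]
opening: 0.413
grip_force: 35.7
```

arm_command:
  moves:
    - [0,0,0.004,0,0,0,25]
    - [0,0,0,0,0,0,25]
    - [0,0,0,0,0,0,25]

```text
clock: 13.8
eef_pos: [0.6347, -0.0316, 0.0407]
tcp_rot: [0.764, 0.645, -0.0, -0.0]
wrist_force: [0.2, 0.4, -1.4]
opening: 0.417
grip_force: 35.7
```

arm_command:
  moves:
    - [0,0,0.003,0,0,0,25]
    - [0,0,0,0,0,0,25]
    - [0,0,0,0,0,0,25]

```text
clock: 14.1
eef_pos: [0.6348, -0.0316, 0.0405]
tcp_rot: [0.764, 0.645, 0.0, 0.0]
wrist_force: [-2.7, 0.7, 6.2]
opening: 0.408
grip_force: 36.4
```

Contact at z 0.0405, as predicted. Release, retreat and plan for the hooded lens.

arm_command:
  moves:
    - [0,0,0,0,0,0,38]
    - [0,0,0,0,0,0,44]
    - [0,0,0,0,0,0,52]
    - [0,0,0,0,0,0,66]
    - [0,0,0,0,0,0,66]

```text
clock: 14.6
eef_pos: [0.6347, -0.0316, 0.04]
tcp_rot: [0.764, 0.645, -0.0, -0.0]
wrist_force: [-0.4, -0.0, -0.3]
opening: 0.773
grip_force: 0.0
```

arm_command:
  moves:
    - [0,0,-0.1,0,0,0,66]
    - [0,0,-0.2,0,0,0,66]
    - [0,0,-0.2,0,0,0,85]
    - [0,0,0,0,0,0,85]
    - [0,0,0,0,0,0,85]

```text
clock: 15.1
eef_pos: [0.6353, -0.0316, 0.1412]
tcp_rot: [0.764, 0.645, 0.001, 0.001]
wrist_force: [-0.2, -0.7, -1.1]
opening: 0.994
grip_force: 0.0
```

```bash
python3 -c "
from h import *
plan([.4469,.0066,.140],-7.3,1,85)"
```

```text
dist [-0.1884  0.0382 -0.0012] rot [ 0.1 -0.  -2.3]
[0.031, -0.961, 0.004, 0.0007, -0.0, -0.013, 85]
```

arm_command:
  moves:
    - [0.003,-0.077,0,0,0,-0.003,85]
    - [0.006,-0.134,0,0,0,-0.003,85]
    - [0.009,-0.163,0,0,0,-0.003,85]
    - [0.01,-0.163,0,0,0,-0.002,85]
    - [0.011,-0.163,0,0,0,-0.002,85]

```text
clock: 15.6
eef_pos: [0.4952, -0.0031, 0.1389]
tcp_rot: [0.751, 0.661, -0.001, -0.001]
wrist_force: [0.5, 0.0, -0.1]
opening: 0.993
grip_force: 0.0
```

arm_command:
  moves:
    - [0.01,-0.134,0,0,0,0,85]
    - [0.005,-0.077,0,0,0,0,85]
    - [0.003,-0.05,0,0,0,0,85]
    - [0,0,0,0,0,0,85]
    - [0,0,0,0,0,0,85]

```text
clock: 16.1
eef_pos: [0.4468, 0.0068, 0.1399]
tcp_rot: [0.751, 0.661, 0.0, 0.0]
wrist_force: [1.1, -0.8, 0.4]
opening: 0.995
grip_force: 0.0
```

arm_command:
  moves:
    - [0,0,0,0,0,0,85]
    - [0,0,0,0,0,0,85]

```text
clock: 16.3
eef_pos: [0.4468, 0.0067, 0.14]
tcp_rot: [0.751, 0.661, 0.0, 0.0]
wrist_force: [-0.1, -0.7, -0.3]
opening: 1.0
grip_force: 0.0
```

```bash
python3 -c "
from h import *
plan([.4469,.0066,.044],-7.3,1,85)
s=optics.snapshot('side');cv2.imwrite('pics/p2.png',cv2.resize(s['img'][120:360,200:480],None,fx=2,fy=2))"
```

```text
dist [ 0.0001 -0.0001 -0.096 ] rot [ 0. -0. -0.]
[-0.001, 0.0, 0.48, 0.0001, -0.0, -0.0, 85]
```

View pics/p2.png

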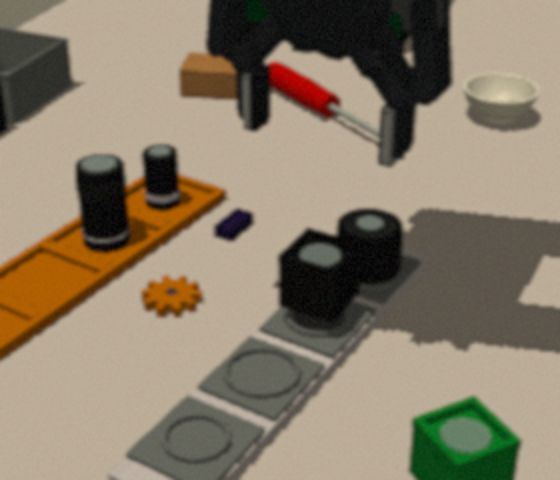

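The slim and tall lenses both stand upright in their pockets. Now the hooded lens.

arm_command:
  moves:
    - [0,0,0.1,0,0,0,85]
    - [0,0,0.15,0,0,0,85]
    - [0,0,0.14,0,0,0,85]
    - [0,0,0.09,0,0,0,85]
    - [0,0,0,0,0,0,85]

```text
clock: 16.85
eef_pos: [0.445, 0.0069, 0.0423]
tcp_rot: [0.751, 0.661, -0.001, -0.001]
wrist_force: [0.0, 0.8, 0.4]
opening: 0.997
grip_force: 0.0
```

arm_command:
  moves:
    - [0,0,0,0,0,0,65]
    - [0,0,0,0,0,0,50]
    - [0,0,0,0,0,0,40]
    - [0,0,0,0,0,0,30]
    - [0,0,0,0,0,0,30]

```text
clock: 17.35
eef_pos: [0.4467, 0.0069, 0.0451]
tcp_rot: [0.751, 0.661, 0.001, 0.001]
wrist_force: [-0.9, -0.1, 10.2]
opening: 0.461
grip_force: 34.2
```

arm_command:
  moves:
    - [0,0,0,0,0,0,30]
    - [0,0,0,0,0,0,30]
    - [0,0,0,0,0,0,30]

```text
clock: 17.65
eef_pos: [0.4468, 0.0069, 0.0451]
tcp_rot: [0.751, 0.661, 0.001, 0.001]
wrist_force: [-1.0, 0.9, 10.1]
opening: 0.465
grip_force: 34.2
```

arm_command:
  moves:
    - [0,0,-0.1,0,0,0,30]
    - [0,0,-0.2,0,0,0,30]
    - [0,0,-0.2,0,0,0,30]
    - [0,0,0,0,0,0,30]
    - [0,0,0,0,0,0,30]

```text
clock: 18.15
eef_pos: [0.4468, 0.0068, 0.1454]
tcp_rot: [0.751, 0.661, 0.001, 0.001]
wrist_force: [-0.9, -0.4, -2.2]
opening: 0.464
grip_force: 36.5
```

```bash
python3 -c "
from h import *
print(monitor.observe()['grip_force'])
plan([.6458,.038,.145],-9.6,2,85)"
```

```text
36.50750398635864
dist [ 0.199   0.0312 -0.0004] rot [ 0.2 -0.   2.3]
[0.14, 0.484, 0.003, 0.0005, -0.0, 0.0064, 85]
[0.15, 0.481, 0.002, 0.0005, -0.0, 0.0064, 85]
```

arm_command:
  moves:
    - [0.023,0.077,0,0,0,0.003,30]
    - [0.041,0.134,0,0,0,0.003,30]
    - [0.05,0.163,0,0,0,0.003,30]
    - [0.05,0.163,0,0,0,0.002,30]
    - [0.05,0.163,0,0,0,0.002,30]

```text
clock: 18.65
eef_pos: [0.5913, 0.0288, 0.1426]
tcp_rot: [0.764, 0.645, -0.001, -0.001]
wrist_force: [-0.1, 0.0, -0.4]
opening: 0.464
grip_force: 36.5
```

arm_command:
  moves:
    - [0.042,0.134,0,0,0,0,30]
    - [0.024,0.079,0,0,0,0,30]
    - [0.016,0.052,0,0,0,0,30]
    - [0,0,0,0,0,0,30]
    - [0,0,0,0,0,0,30]

```text
clock: 19.15
eef_pos: [0.6446, 0.0358, 0.1432]
tcp_rot: [0.764, 0.645, -0.001, -0.001]
wrist_force: [-0.2, -0.5, -1.3]
opening: 0.46
grip_force: 36.5
```

arm_command:
  moves:
    - [0,0,0,0,0,0,30]
    - [0,0,0,0,0,0,30]

```text
clock: 19.35
eef_pos: [0.6451, 0.0357, 0.1442]
tcp_rot: [0.764, 0.645, -0.0, -0.0]
wrist_force: [1.2, -0.1, -1.0]
opening: 0.463
grip_force: 36.5
```

```bash
python3 -c "
from h import *
plan([.6458,.038,.0351],-9.6,1,85)"
```

```text
dist [ 0.0007  0.0023 -0.1091] rot [-0.  0. -0.]
[0.012, 0.002, 0.545, -0.0001, 0.0, -0.0002, 85]
```

arm_command:
  moves:
    - [0.006,0.001,0.1,0,0,0,30]
    - [0.006,0.001,0.17,0,0,0,30]
    - [0,0,0.15,0,0,0,30]
    - [0,0,0.075,0,0,0,30]
    - [0,0,0.025,0,0,0,30]

```text
clock: 19.85
eef_pos: [0.6456, 0.038, 0.0388]
tcp_rot: [0.764, 0.645, -0.001, -0.001]
wrist_force: [-0.5, 0.6, -0.2]
opening: 0.465
grip_force: 36.4
```

arm_command:
  moves:
    - [0,0,0.005,0,0,0,30]
    - [0,0,0.005,0,0,0,30]
    - [0,0,0.004,0,0,0,30]
    - [0,0,0,0,0,0,30]
    - [0,0,0,0,0,0,30]

```text
clock: 20.35
eef_pos: [0.6469, 0.0381, 0.0379]
tcp_rot: [0.764, 0.645, 0.0, 0.0]
wrist_force: [0.4, 0.7, -1.5]
opening: 0.463
grip_force: 36.4
```

arm_command:
  moves:
    - [0,0,0.005,0,0,0,30]
    - [0,0,0,0,0,0,30]
    - [0,0,0,0,0,0,30]

```text
clock: 20.65
eef_pos: [0.6467, 0.0381, 0.0363]
tcp_rot: [0.764, 0.645, -0.0, -0.0]
wrist_force: [-0.3, 0.0, -1.3]
opening: 0.463
grip_force: 36.4
```

arm_command:
  moves:
    - [0,0,0.003,0,0,0,30]
    - [0,0,0,0,0,0,30]
    - [0,0,0,0,0,0,30]

```text
clock: 20.95
eef_pos: [0.6466, 0.0382, 0.0356]
tcp_rot: [0.764, 0.645, -0.0, -0.0]
wrist_force: [-0.4, 0.3, -0.8]
opening: 0.461
grip_force: 36.4
```

arm_command:
  moves:
    - [0,0,0.003,0,0,0,30]
    - [0,0,0,0,0,0,30]
    - [0,0,0,0,0,0,30]

```text
clock: 21.25
eef_pos: [0.6467, 0.0381, 0.0352]
tcp_rot: [0.764, 0.645, 0.0, 0.0]
wrist_force: [-0.1, -0.3, 1.8]
opening: 0.464
grip_force: 36.6
```

Contact. Release, retreat and plan for the pancake lens.

arm_command:
  moves:
    - [0,0,0,0,0,0,42]
    - [0,0,0,0,0,0,48]
    - [0,0,0,0,0,0,56]
    - [0,0,0,0,0,0,70]
    - [0,0,0,0,0,0,70]

```text
clock: 21.75
eef_pos: [0.6467, 0.0381, 0.0351]
tcp_rot: [0.764, 0.645, -0.0, 0.0]
wrist_force: [-0.2, -0.9, -0.0]
opening: 0.822
grip_force: 0.0
```

arm_command:
  moves:
    - [0,0,-0.1,0,0,0,70]
    - [0,0,-0.2,0,0,0,70]
    - [0,0,-0.2,0,0,0,85]
    - [0,0,0,0,0,0,85]
    - [0,0,0,0,0,0,85]

```text
clock: 22.25
eef_pos: [0.6473, 0.0382, 0.1362]
tcp_rot: [0.764, 0.645, 0.001, 0.001]
wrist_force: [0.1, -0.9, -0.8]
opening: 0.995
grip_force: 0.0
```

```bash
python3 -c "
from h import *
plan([.4375,-.0628,.130],-7.8,6,85)"
```

```text
dist [-0.2098 -0.101  -0.0062] rot [ 0.1 -0.  -1.8]
[-0.112, -0.158, 0.005, 0.0001, -0.0, -0.0017, 85]
[-0.111, -0.159, 0.005, 0.0001, -0.0, -0.0017, 85]
[-0.111, -0.159, 0.005, 0.0001, -0.0, -0.0017, 85]
[-0.11, -0.16, 0.005, 0.0001, -0.0, -0.0017, 85]
[-0.109, -0.161, 0.005, 0.0001, -0.0, -0.0017, 85]
[-0.108, -0.161, 0.005, 0.0001, -0.0, -0.0017, 85]
```

arm_command:
  moves:
    - [-0.065,-0.092,0,0,0,-0.002,85]
    - [-0.1,-0.143,0,0,0,-0.002,85]
    - [-0.11,-0.16,0.01,0,0,-0.002,85]
    - [-0.11,-0.16,0.01,0,0,-0.002,85]
    - [-0.11,-0.16,0.01,0,0,-0.002,85]

```text
clock: 22.75
eef_pos: [0.4878, -0.038, 0.1279]
tcp_rot: [0.754, 0.657, -0.001, -0.001]
wrist_force: [-0.6, 0.2, 0.8]
opening: 0.994
grip_force: 0.0
```

arm_command:
  moves:
    - [-0.09,-0.13,0,0,0,0,85]
    - [-0.05,-0.075,0,0,0,0,85]
    - [-0.026,-0.038,0,0,0,0,85]
    - [0,0,0,0,0,0,85]
    - [0,0,0,0,0,0,85]

```text
clock: 23.25
eef_pos: [0.4383, -0.0639, 0.1289]
tcp_rot: [0.754, 0.657, 0.0, 0.0]
wrist_force: [0.4, 0.6, 0.4]
opening: 0.998
grip_force: 0.0
```

arm_command:
  moves:
    - [0,0,0,0,0,0,85]
    - [0,0,0,0,0,0,85]

```text
clock: 23.45
eef_pos: [0.4382, -0.0637, 0.129]
tcp_rot: [0.754, 0.657, 0.0, 0.0]
wrist_force: [-0.0, -0.4, -0.1]
opening: 0.993
grip_force: 0.0
```

```bash
python3 -c "
from h import *
plan([.4375,-.0628,.034],-7.8,1,85)
s=optics.snapshot('side');cv2.imwrite('pics/p3.png',cv2.resize(s['img'][120:360,200:480],None,fx=2,fy=2))"
```

```text
dist [-0.0007  0.0009 -0.095 ] rot [0. 0. 0.]
[0.004, -0.004, 0.475, 0.0001, 0.0, 0.0, 85]
```

View pics/p3.png

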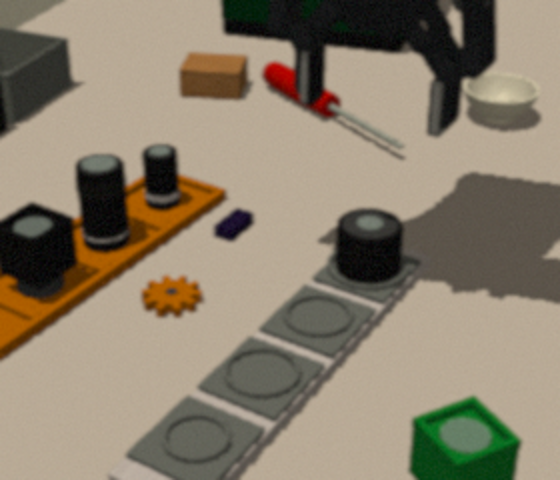

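Three lenses are placed and upright, and the pancake is under the gripper at (370,245).

arm_command:
  moves:
    - [0.002,-0.002,0.1,0,0,0,85]
    - [0.002,-0.002,0.15,0,0,0,85]
    - [0,0,0.13,0,0,0,85]
    - [0,0,0.075,0,0,0,85]
    - [0,0,0.02,0,0,0,85]

```text
clock: 24.0
eef_pos: [0.4362, -0.0627, 0.0326]
tcp_rot: [0.754, 0.657, -0.001, -0.001]
wrist_force: [0.4, 0.3, -0.4]
opening: 0.991
grip_force: 0.0
```

arm_command:
  moves:
    - [0,0,0,0,0,0,70]
    - [0,0,0,0,0,0,55]
    - [0,0,0,0,0,0,46]
    - [0,0,0,0,0,0,36]
    - [0,0,0,0,0,0,36]

```text
clock: 24.5
eef_pos: [0.4373, -0.0632, 0.0351]
tcp_rot: [0.754, 0.657, 0.0, 0.001]
wrist_force: [-1.1, 1.7, 10.2]
opening: 0.522
grip_force: 34.2
```

arm_command:
  moves:
    - [0,0,0,0,0,0,36]
    - [0,0,0,0,0,0,36]
    - [0,0,0,0,0,0,36]

```text
clock: 24.8
eef_pos: [0.4373, -0.0632, 0.0351]
tcp_rot: [0.754, 0.657, 0.001, 0.001]
wrist_force: [-0.9, 1.2, 11.1]
opening: 0.526
grip_force: 34.2
```

arm_command:
  moves:
    - [0,0,-0.1,0,0,0,36]
    - [0,0,-0.2,0,0,0,36]
    - [0,0,-0.2,0,0,0,36]
    - [0,0,0,0,0,0,36]
    - [0,0,0,0,0,0,36]

```text
clock: 25.3
eef_pos: [0.4376, -0.0632, 0.1354]
tcp_rot: [0.754, 0.657, 0.001, 0.001]
wrist_force: [-0.2, -0.3, -1.0]
opening: 0.52
grip_force: 37.0
```

```bash
python3 -c "
from h import *
print(monitor.observe()['grip_force'])
plan([.6575,.107,.135],-9.6,7,85)"
```

```text
37.02471069060266
dist [ 0.2199  0.1702 -0.0004] rot [0.2 0.  1.8]
[0.142, 0.139, 0.001, 0.0002, 0.0, 0.0014, 85]
[0.142, 0.138, 0.001, 0.0002, 0.0, 0.0014, 85]
[0.143, 0.138, 0.001, 0.0002, 0.0, 0.0014, 85]
[0.144, 0.137, 0.001, 0.0002, 0.0, 0.0014, 85]
[0.144, 0.137, 0.0, 0.0002, 0.0, 0.0014, 85]
[0.145, 0.136, 0.0, 0.0002, 0.0, 0.0014, 85]
[0.146, 0.135, 0.0, 0.0002, 0.0, 0.0014, 85]
```

arm_command:
  moves:
    - [0.08,0.077,0,0,0,0.002,36]
    - [0.12,0.115,0,0,0,0.002,36]
    - [0.142,0.136,0,0,0,0.002,36]
    - [0.142,0.136,0,0,0,0.002,36]
    - [0.142,0.136,0,0,0,0.002,36]

```text
clock: 25.8
eef_pos: [0.5745, 0.0438, 0.1327]
tcp_rot: [0.764, 0.645, -0.001, -0.001]
wrist_force: [-0.2, -0.4, -1.7]
opening: 0.525
grip_force: 37.0
```

arm_command:
  moves:
    - [0.142,0.136,0,0,0,0,36]
    - [0.12,0.115,0,0,0,0,36]
    - [0.08,0.075,0,0,0,0,36]
    - [0.04,0.034,0,0,0,0,36]
    - [0,0,0,0,0,0,36]

```text
clock: 26.3
eef_pos: [0.6578, 0.1064, 0.1327]
tcp_rot: [0.764, 0.646, -0.001, -0.0]
wrist_force: [-0.8, -0.2, -0.9]
opening: 0.524
grip_force: 37.0
```

arm_command:
  moves:
    - [0,0,0,0,0,0,36]
    - [0,0,0,0,0,0,36]
    - [0,0,0,0,0,0,36]

```text
clock: 26.6
eef_pos: [0.6574, 0.1052, 0.1342]
tcp_rot: [0.764, 0.645, -0.0, -0.0]
wrist_force: [-0.2, 0.2, -0.3]
opening: 0.527
grip_force: 37.0
```

```bash
python3 -c "
from h import *
plan([.6575,.107,.0251],-9.6,1,85)"
```

```text
dist [ 1.000e-04  1.800e-03 -1.091e-01] rot [-0.   0.  -0.1]
[0.009, -0.001, 0.546, -0.0001, 0.0, -0.0004, 85]
```

arm_command:
  moves:
    - [0.004,0,0.1,0,0,0,36]
    - [0.004,0,0.17,0,0,0,36]
    - [0,0,0.15,0,0,0,36]
    - [0,0,0.075,0,0,0,36]
    - [0,0,0.025,0,0,0,36]

```text
clock: 27.1
eef_pos: [0.6572, 0.1071, 0.0288]
tcp_rot: [0.764, 0.645, -0.001, -0.001]
wrist_force: [0.2, 0.9, -1.0]
opening: 0.521
grip_force: 37.0
```

arm_command:
  moves:
    - [0,0,0.005,0,0,0,36]
    - [0,0,0.005,0,0,0,36]
    - [0,0,0.004,0,0,0,36]
    - [0,0,0,0,0,0,36]
    - [0,0,0,0,0,0,36]

```text
clock: 27.6
eef_pos: [0.6586, 0.1076, 0.0279]
tcp_rot: [0.764, 0.645, 0.0, 0.0]
wrist_force: [-0.7, 0.4, -0.5]
opening: 0.525
grip_force: 37.0
```

arm_command:
  moves:
    - [0,0,0.005,0,0,0,36]
    - [0,0,0,0,0,0,36]
    - [0,0,0,0,0,0,36]

```text
clock: 27.9
eef_pos: [0.6582, 0.1075, 0.0263]
tcp_rot: [0.764, 0.645, -0.0, -0.0]
wrist_force: [0.8, 0.7, -0.6]
opening: 0.526
grip_force: 37.0
```

arm_command:
  moves:
    - [0,0,0.003,0,0,0,36]
    - [0,0,0,0,0,0,36]
    - [0,0,0,0,0,0,36]

```text
clock: 28.2
eef_pos: [0.6582, 0.1075, 0.0256]
tcp_rot: [0.764, 0.645, -0.0, -0.0]
wrist_force: [0.6, -0.5, -1.3]
opening: 0.522
grip_force: 37.0
```

arm_command:
  moves:
    - [0,0,0.003,0,0,0,36]
    - [0,0,0,0,0,0,36]
    - [0,0,0,0,0,0,36]

```text
clock: 28.5
eef_pos: [0.6583, 0.1075, 0.0252]
tcp_rot: [0.764, 0.645, 0.0, 0.0]
wrist_force: [-1.5, -0.3, 2.7]
opening: 0.525
grip_force: 37.2
```

arm_command:
  moves:
    - [0,0,0,0,0,0,48]
    - [0,0,0,0,0,0,54]
    - [0,0,0,0,0,0,62]
    - [0,0,0,0,0,0,76]
    - [0,0,0,0,0,0,76]

```text
clock: 29.0
eef_pos: [0.6582, 0.1075, 0.0251]
tcp_rot: [0.764, 0.645, -0.0, -0.0]
wrist_force: [1.0, 1.1, -0.4]
opening: 0.892
grip_force: 0.0
```

arm_command:
  moves:
    - [0,0,-0.1,0,0,0,76]
    - [0,0,-0.2,0,0,0,76]
    - [0,0,-0.2,0,0,0,76]
    - [0,0,-0.2,0,0,0,76]
    - [0,0,0,0,0,0,76]

```text
clock: 29.5
eef_pos: [0.6613, 0.1079, 0.1709]
tcp_rot: [0.764, 0.645, 0.004, 0.002]
wrist_force: [0.3, -0.0, 0.6]
opening: 0.889
grip_force: 0.0
```

```bash
python3 -c "
from h import *
s=optics.snapshot('side');cv2.imwrite('pics/f.png',cv2.resize(s['img'][100:380,80:400],None,fx=2,fy=2))"
```

```text
(no output)
```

View pics/f.png

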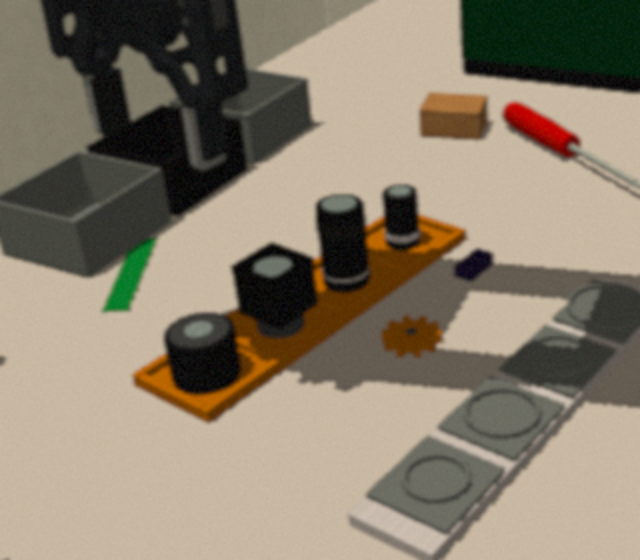

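All four lenses stand upright in their pockets in reverse order: pancake (200,350), hooded (275,290), tall (342,240) and slim (400,215). The gripper is clear of them.

```bash
python3 -c "
from rig import job
print(job.sign_off())"
```

```text
the job is handed in; nothing more can be done
None
```

The job is handed in: all four lenses stand upright, glass up, in the tray pockets in reverse order, from the robot's left pancake, hooded, tall, slim; the robot clock read about 30 s of the 112 s allowed.

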